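# Snug the taper plug and reopen the gas manifold

### The job

The tapered wing plug in the gas manifold's vent port is loose: screw it in clockwise until it bites and goes snug, about 0.35 N m on the wing (below 0.29 it leaks, above 0.41 the port cracks). Only then swing the valve lever a quarter turn clockwise to open, in line with the block, let go, and leave the small things around it where they stand.

Things in the scene. Friction and masses are not known exactly. Their poses are not given: they have to be found in the camera images.
- manifold: aluminium block fixed to the bench: 50 (x) x 170 (y) x 45 mm high, on an 80 x 190 x 6 mm foot plate; origin at the centre of its underside, z up. On top: the vent port with the plug at y = +55 mm, the ball valve at y = -55 mm (32 mm across, up to z = 56 mm). Hose barbs at z = 26 mm on the -x side (out to x = -53 mm) and the +y end (out to y = +113 mm)
- plug_wing (a point): centre of the brass wing head of the tapered plug: a flat upright bar 40 mm long (its x), 12 mm thick (its y), 39 mm high, from z = 57 to 96 mm over the bench. It turns about its own vertical axis, clockwise from above to tighten, sinking 0.3 mm per rad. It sits on a springy stem (1.4 N m per rad): it winds up a little, so the moment can still be felt while held still, and springs back when let go
- vent_port (a point): mouth of the vent port, on the plug's axis; brass boss 36 mm across, top at z = 52 mm. The plug runs in with a steady drag of 0.22 N m; after 0.5 to 2.9 rad, different each time and not visible, the taper bites and the moment climbs 0.21 N m per further rad of the wing, with no end stop. Snug at 0.29 to 0.41, best 0.35. Over 0.41 at any time ruins it. The plug itself stays where it is left
- valve (a joint): quarter-turn valve lever on the manifold, turning about a vertical axis: 0 = shut (lever across the block, along the manifold's +x), 1.571 = open (lever along the manifold's -y, away from the plug), increasing clockwise from above, stops at both ends; it stays where it is left, friction 0.08 N m
- valve_axis (a point): point of the manifold on the lever's turning axis, at the height of the lever (z = 69 mm)
- lever_grip (a point): middle of the lever's black sleeve, 62 mm from the axis: sleeve 52 mm long (its x, pointing outward from the axis), 14 mm wide (its y), 12 mm thick; the lever ends 88 mm from the axis
- vial_0_mid (a point): small black-capped vial, 22 mm across, 56 mm high, standing; its centre. Bystander
- petri_0_mid (a point): petri dish, 60 mm across, 16 mm high; its centre. Bystander
- reagent_0_mid (a point): larger blue-capped vial, 40 mm across, 86 mm high, standing; its centre. Bystander
- timer_mid (a point): white square timer, 64 x 64 x 21 mm, lying; its centre. Bystander

How it is judged:
By the outcome, as a careful person would: the job done as asked, in the order asked, and still so for the second after the job is handed in, with the robot touching nothing.
It also fails if it takes over 72 s, if anything falls off the work surface, if the arm or the gripper's body presses on something with over 40 N, if the wrist force passes 120 N, or if a joint passes its speed limit or range.

### The arm

A 7-joint arm with a two-finger parallel gripper is mounted at the origin on a cart in front of the work surface, level with it; the furniture and walls round the work are solid. World frame = base frame: x ahead of the robot, y to its left, z up, the work surface at z = 0. Lengths are in m, angles in rad, forces in N, time in s.
With the tool pointing down it reaches from about 0.425 to 0.925 m from the base axis. Payload 6.8 kg.
Tool frame: the origin (TCP) lies at the very end of the fingers, on their centre line; the grasp point (between the pads) lies bot.grip_point_offset behind it (bot.grip_point_offset is the distance from the TCP to the grasp point, in m); z points along the fingers, y is the line along which they close (so a half turn about z gives the same grasp; the last joint's range is limited). The gripper opens to 85 mm and grips with 20 to 120 N. Pads are 22 mm wide; open, the fingers measure 114 mm over their backs; the gripper's body (76 mm by 85 mm) begins 54 mm behind the grasp point. The pads swing forward as they close: fully open they stand 13 mm farther back than shut.
Start: joints at [1.181, 0.477, 0.022, 1.555, -0.011, 1.109, -0.083], TCP at [0.188, -0.648, 0.231] pointing down, gripper open.
Joint ranges: [-2.96, 2.96], [-0.34, 2.1], [-1.41, 1.46], [0.24, 2.44], [-1.37, 4.51], [0.17, 1.92], [-2.96, 2.96]. Speed limits (rad/s): [2.39, 2.39, 3.14, 3.14, 3.14, 3.14, 3.14].

### API

Orientations are given as a unit quaternion [w, x, y, z].
In Python, from station import bot, imaging gives the robot as it stands. The module is installed in compiled form; this text tells all that it offers.
- The arm moves only by the tool carry_out, never from a script. Its argument "targets" is one flat list of numbers, 5 for each row, row after row: the closure in counts, from 0 (fully open) to 255 (shut), then the shift along the world's x, y, z in mm, then the turn about the world's z in degrees. A call has 1 to 20 rows; each row shifts and turns the commanded pose from where the row before left it; what a row does not reach is not made up. A row lasts 1/10 s, in which the tool goes at most 50 mm and 8.59 degrees, less where a joint would pass 70% of its speed; a pose out of reach is approached as far as the arm can. A call is refused whole if a number of a shift passes 50 or a number of a turn 8.59, either way. A call with a gripper value outside its range is refused whole. The fingers move at their own pace and stop on an object; "newtons" is the grip in N (left out, the last holds). Time passes only in rows, so rows that do not move let the fingers close. It gives the time, the measured TCP pose, the force, the opening and the grip force at its end, in the units of the state.
- bot.get_obs(): the state, without advancing time (a new reading comes with each control period).
- imaging.read_camera(name): name is "scene" or "top" or "wrist"; returns a dict with "frame" (400x640x3 uint8, red, green, blue), "fov_y" (degrees; the focal length in pixels is half the picture's height over the tangent of half this angle, whatever the lens; pixels are square), "cx", "cy" (the principal point, pixels), "k1" (the pictures are not rectified: a ray, as slopes to the right and down, at radius r is drawn at 1 + k1 r^2 times it, then the intrinsics apply), "pose" (4x4, takes a point from camera to world coordinates); the wrist camera has in their place "tool_from_camera" (4x4, takes a point from camera to tool coordinates, whose origin is the TCP and whose axes are the flange's). Camera axes: x right, y up, looking along -z (the intrinsics and any distortion apply to the point x, -y, -z); pixel columns grow to the right and rows downward; lengths in m; the calibration is good to about 2 mm. A picture is of the moment at which its call begins: read the wrist's pose just before it. There is no depth.
- bot.hand_in(): hands the job in; it is judged then, once.
The state is a dict: "t": time; "q": joint angles; "joint_vel": joint speeds; "joint_torque": joint torques, N m; "eef_pos": TCP position; "tool_rot": TCP orientation; "contact_force": force on the tool from outside, world axes, zero at the start; "torque": the same for the moment, N m; "gripper_width": opening from 0.0 (shut) to 1.0 (fully open); "grasp_force": force on a finger pad.
Only numpy, scipy, OpenCV 4.12 (cv2) and the standard library are available. Lean on these libraries where they do the work, as an engineer would, in place of code of your own. Each camera call takes 0.05 s, during which the arm holds its last target. There are 200 camera calls.

## Working session

There is one attempt and no reset: what is moved stays moved. The work goes in short steps, Python scripts to look and compute and a tool call to move; the robot and the scene stay as the last step left them, time stands still between calls to the robot, and variables do not carry over. Pictures are saved under pics/ and viewed, at most 10 in all, crops included, and the job is handed in when it is done.

Besides the shell and the picture viewer there is one more tool, called after "Call:" as name(argument=value, ...) on one line, values as JSON. carry_out: Moves the arm, as the interface text tells. Its arguments: {"type":"object","properties":{"targets":{"type":"array","items":{"type":"number"}},"newtons":{"type":"number"}},"required":["targets"]}

```bash
mkdir -p pics; cat > h.py <<'E'
import numpy as np, cv2
from scipy.spatial.transform import Rotation as R
from station import bot, imaging
def cam(name):
    o=bot.get_obs(); c=imaging.read_camera(name)
    if name=="wrist":
        T=np.eye(4); w,x,y,z=o["tool_rot"]; T[:3,:3]=R.from_quat([x,y,z,w]).as_matrix(); T[:3,3]=o["eef_pos"]
        c["pose"]=T@np.array(c["tool_from_camera"])
    return c
def K(c):
    f=200/np.tan(np.radians(c["fov_y"])/2)
    return np.array([[f,0,c["cx"]],[0,f,c["cy"]],[0,0,1.]]),np.array([c["k1"],0,0,0.])
def unproj(c,uv,z):
    k,d=K(c); s=cv2.undistortPoints(np.array(uv,float).reshape(-1,1,2),k,d).reshape(-1,2)
    P=np.array(c["pose"]); out=[]
    for a,b in s:
        r=P[:3,:3]@[a,-b,-1]; out.append(P[:3,3]+r*(z-P[2,3])/r[2])
    return np.array(out)
def proj(c,X):
    k,d=K(c); P=np.array(c["pose"]); p=(np.atleast_2d(X)-P[:3,3])@P[:3,:3]
    p=p*[1,-1,-1]
    return cv2.projectPoints(p,np.zeros(3),np.zeros(3),k,d)[0].reshape(-1,2)
def save(c,n): cv2.imwrite("pics/"+n,c["frame"][:,:,::-1])
E
python3 - <<'E'
from h import *
import pickle
for n in("top","scene"):
    c=cam(n); save(c,n+"1.png"); pickle.dump(c,open(n+".pkl","wb")); print(n,np.round(c["pose"],3).tolist(),c["fov_y"],c["k1"])
o=bot.get_obs(); print(o, bot.grip_point_offset)
E
```

```text
top [[0.019, 0.976, -0.215, 0.305], [-1.0, 0.018, -0.006, 0.143], [-0.002, 0.215, 0.977, 1.071], [0.0, 0.0, 0.0, 1.0]] 42.144283413610644 -0.15313222795677844
scene [[0.558, 0.646, -0.52, 0.084], [-0.83, 0.423, -0.364, -0.157], [-0.015, 0.635, 0.773, 0.708], [0.0, 0.0, 0.0, 1.0]] 48.923818361932106 0.03831081325554464
{'t': 0.1, 'q': array([ 1.18093113,  0.47772614,  0.02234019,  1.55637968, -0.01145611,
        1.10929645, -0.08309674]), 'joint_vel': array([-0.00072858, -0.00213671, -0.0001891 , -0.00322948, -0.00149208,
        0.00061353, -0.00015572]), 'joint_torque': array([ 3.76335447e-03, -5.97768223e+01,  1.61307558e+00, -2.81959713e+01,
        1.27456791e-02,  5.02108742e-03,  1.30801379e-05]), 'eef_pos': array([ 0.18750958, -0.64786229,  0.23040563]), 'tool_rot': array([-8.17302348e-04,  9.90088957e-01,  1.40439136e-01, -1.97213850e-04]), 'contact_force': array([-0.38838706,  0.24147305,  0.02521545]), 'torque': array([-0.03046801,  0.00749573,  0.04800828]), 'grasp_force': 0.0, 'gripper_width': 1.0036025700496523} 0.0187
```

View pics/top1.png

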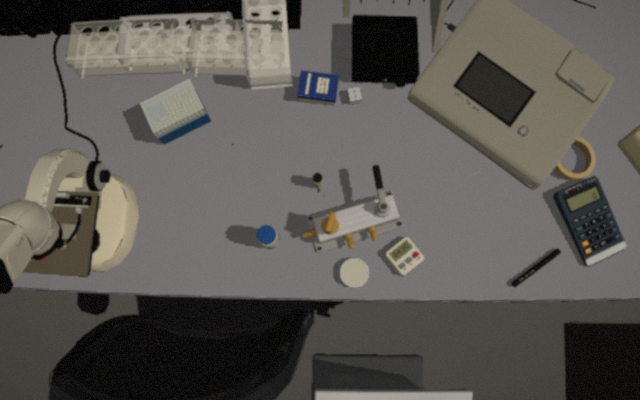

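View pics/scene1.png

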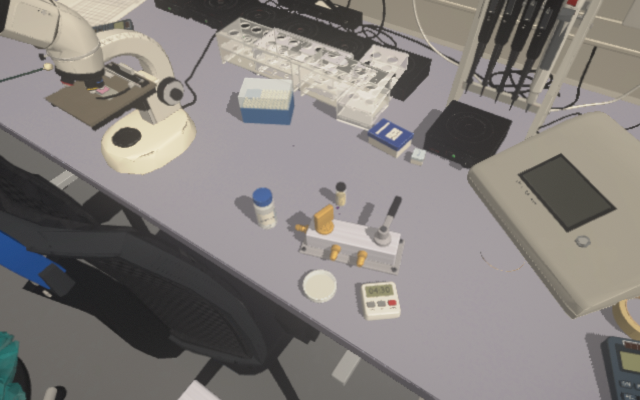

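Top view: plug at about (331,222), valve (381,208) with lever tip (377,168), petri (354,272), timer (405,256), reagent (267,236), vial (318,182). Next, an enlarged crop of both.

```bash
python3 - <<'E'
import pickle,cv2,numpy as np
a=pickle.load(open("top.pkl","rb"))["frame"][155:295,235:435]
b=pickle.load(open("scene.pkl","rb"))["frame"][175:325,240:420]
b=b[:, :]
A=cv2.resize(a,None,fx=4,fy=4,interpolation=cv2.INTER_CUBIC); B=cv2.resize(b,None,fx=4,fy=4,interpolation=cv2.INTER_CUBIC)
cv2.imwrite("pics/a.png",A[:,:,::-1]);cv2.imwrite("pics/b.png",B[:,:,::-1])
E
```

```text
(no output)
```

View pics/a.png

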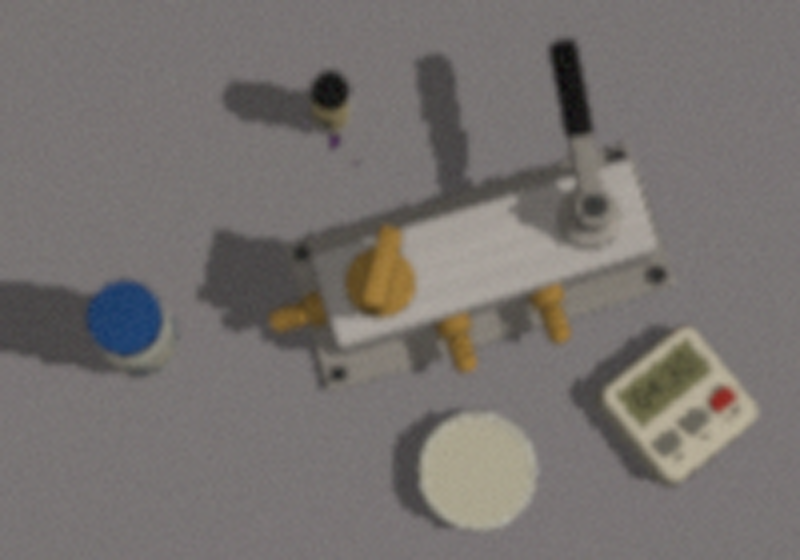

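View pics/b.png

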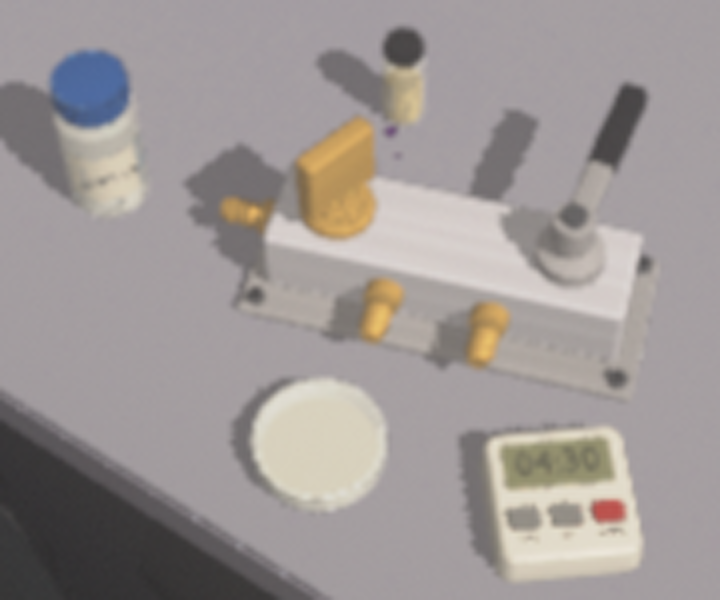

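```bash
python3 - <<'E'
from h import *
import pickle
from scipy.optimize import least_squares
T=pickle.load(open("top.pkl","rb"));S=pickle.load(open("scene.pkl","rb"))
ta=lambda p:(np.array(p,float)-1.5)/4+[235,155]
sb=lambda p:(np.array(p,float)-1.5)/4+[240,175]
# model pts; +y end is plug side (image left in top)
m=[(T,ta([630,160]),(25,-85,45)),(T,ta([657,245]),(-25,-85,45)),(T,ta([340,348]),(-25,85,45)),
(T,ta([673,283]),(-40,-95,6)),(T,ta([325,388]),(-40,95,6)),(T,ta([592,212]),(0,-55,62)),
(S,sb([268,238]),(-25,85,45)),(S,sb([626,318]),(-25,-85,45)),(S,sb([642,235]),(25,-85,45)),(S,sb([237,306]),(-40,95,6)),(S,sb([632,398]),(-40,-95,6))]
def f(p):
    c,s=np.cos(p[2]),np.sin(p[2]); r=[]
    for C,u,X in m:
        X=np.array(X)/1e3; r.append(proj(C,[p[0]+c*X[0]-s*X[1],p[1]+s*X[0]+c*X[1],X[2]])[0]-u)
    return np.ravel(r)
q=least_squares(f,[0.5,0.1,0.2],loss="soft_l1"); p=q.x
print(p,np.round(f(p).reshape(-1,2),1).tolist())
c,s=np.cos(p[2]),np.sin(p[2])
for n,X in dict(plug=(0,55),axis=(0,-55)).items(): print(n,p[0]+(c*X[0]-s*X[1])/1e3,p[1]+(s*X[0]+c*X[1])/1e3)
print("wing top",unproj(T,[ta([391,230]),ta([375,306])],.096).round(3).tolist(),unproj(S,[sb([364,125]),sb([305,170])],.096).round(3).tolist())
print("lever",unproj(T,[ta([563,42]),ta([580,133])],.075).round(3).tolist())
for n,u,z in(("vial",[330,90],.056),("petri",[478,470],.016),("reag",[125,318],.086),("timer",[682,403],.021)): print(n,unproj(T,[ta(u)],z).round(3).tolist())
E
```

```text
[0.49466427 0.0822924  0.31419292] [[-0.6, -0.9], [0.5, 1.0], [-1.0, -0.2], [0.7, 0.3], [0.4, 0.6], [-0.3, 0.2], [-1.4, -0.3], [0.1, 0.4], [1.0, -1.0], [0.1, -0.3], [0.4, 0.0]]
plug 0.47766657936724344 0.13459993952167792
axis 0.5116619694805951 0.02998486674991606
wing top [[0.495, 0.13, 0.096], [0.458, 0.137, 0.096]] [[0.492, 0.129, 0.096], [0.456, 0.137, 0.096]]
lever [[0.596, 0.045, 0.075], [0.549, 0.037, 0.075]]
vial [[0.574, 0.161, 0.056]]
petri [[0.387, 0.083, 0.016]]
reag [[0.451, 0.256, 0.086]]
timer [[0.422, -0.021, 0.021]]
```

Crops: manifold found, fit residuals about 1 px (yaw 18°); the wing is at (0.476, 0.134) with its long axis at about -11°, and the lever points to about 10°. Moving to a hover over the plug.

Call:
carry_out(targets=[0,29,35,0,7.65,0,29,35,0,7.65,0,29,35,0,7.65,0,29,35,0,7.65,0,29,35,0,7.65,0,29,35,0,7.65,0,29,35,0,7.65,0,29,35,0,7.65,0,29,35,0,7.65,0,28,35,0,7.65,0,0,43,0,7.65,0,0,43,0,7.65,0,0,43,0,7.65,0,0,43,0,7.65,0,0,43,0,7.65,0,0,43,0,7.65,0,0,43,0,7.65,0,0,43,0,7.65,0,0,43,0,7.65,0,0,44,0,7.65], newtons=60)

```text
t: 2.1
eef_pos: [0.4763, 0.1338, 0.2312]
tool_rot: [0.0, 0.092, 0.996, -0.0]
contact_force: [0.4, 0.1, 0.7]
gripper_width: 1.0
grasp_force: 0.0
```

```bash
python3 - <<'E'
from h import *
c=cam("wrist"); save(c,"w1.png"); import pickle; pickle.dump(c,open("w1.pkl","wb"))
o=bot.get_obs(); w,x,y,z=o["tool_rot"]
print(o["t"],o["eef_pos"],R.from_quat([x,y,z,w]).as_matrix().round(3).tolist(),o["q"].round(3),o["torque"],o["contact_force"])
print(proj(c,[[.476,.1335,.096],[.512,.030,.07]]))
E
```

```text
2.15 [0.47547389 0.14251654 0.2321743 ] [[-0.986, 0.168, 0.002], [0.168, 0.986, 0.006], [-0.001, 0.006, -1.0]] [ 0.332  0.289 -0.873  1.93   0.253  1.033  0.752] [ 0.38752907 -0.03584937  0.03806982] [-0.01969219  6.83826661  1.76638614]
[[323.13232658 189.73529973]
 [238.76681425 230.27997626]]
```

View pics/w1.png

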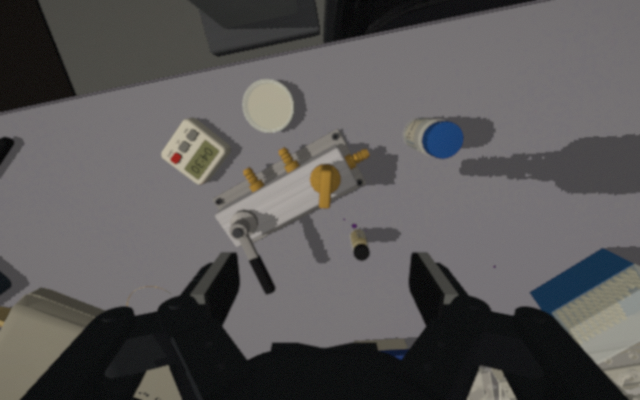

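Wrist view: wing from about (326,168) to (325,207), upright in the image and so aligned with the pads; predicted centre (323,190). Descending.

Call:
carry_out(targets=[0,0,0,-20,0,0,0,0,-35,0,0,0,0,-35,0,0,0,0,-35,0,0,0,0,-25,0,0,0,0,-14,0,0,0,0,0,0,0,0,0,0,0,0,0,0,0,0])

```text
t: 3.05
eef_pos: [0.4778, 0.133, 0.0686]
tool_rot: [0.001, 0.095, 0.996, 0.0]
contact_force: [-0.1, -0.0, -0.4]
gripper_width: 0.999
grasp_force: 0.0
```

```bash
cat >> h.py <<'E'
def st():
    o=bot.get_obs(); w,x,y,z=o["tool_rot"]; M=R.from_quat([x,y,z,w]).as_matrix()
    print("t%.2f"%o["t"],o["eef_pos"].round(4),"yaw %.2f"%np.degrees(np.arctan2(M[1,0],M[0,0])),"q",o["q"].round(2),"F",o["contact_force"].round(2),"M",o["torque"].round(3),"w %.3f g %.1f"%(o["gripper_width"],o["grasp_force"]))
E
python3 - <<'E'
from h import *
import pickle
st(); c=pickle.load(open("w1.pkl","rb")); print(unproj(c,[[326,168],[325,207]],.096)); st()
E
```

```text
t3.05 [0.4778 0.133  0.0686] yaw 169.13 q [ 0.19  0.52 -0.72  2.07  0.51  0.73  0.52] F [-0.09 -0.03 -0.38] M [-0.013  0.027 -0.013] w 0.999 g 0.0
[[0.45521248 0.14021257 0.096     ]
 [0.49396403 0.13202985 0.096     ]]
t3.05 [0.4778 0.133  0.0686] yaw 169.13 q [ 0.19  0.52 -0.72  2.07  0.51  0.73  0.52] F [-0.09 -0.03 -0.38] M [-0.013  0.027 -0.013] w 0.999 g 0.0
```

Call:
carry_out(targets=[0,-2,1,0,0,100,0,0,0,0,255,0,0,0,0,255,0,0,0,0,255,0,0,0,0,255,0,0,0,0,255,0,0,0,0], newtons=80)

```text
t: 3.75
eef_pos: [0.4748, 0.1349, 0.0676]
tool_rot: [0.0, 0.094, 0.996, 0.001]
contact_force: [-0.9, 3.7, 2.2]
gripper_width: 0.124
grasp_force: 78.3
```

```bash
python3 -c "
from h import *
st()"
```

```text
t3.75 [0.4748 0.1349 0.0676] yaw 169.19 q [ 0.18  0.52 -0.72  2.08  0.51  0.73  0.51] F [-0.9   3.75  2.19] M [ 0.714  0.183 -0.093] w 0.124 g 78.3
```

Call:
carry_out(targets=[255,0,1,0,-5,255,0,0,0,-5,255,0,0,0,-5,255,0,0,0,-5,255,0,0,0,-5,255,0,0,0,-3,255,0,0,0,0,255,0,0,0,0])

```text
t: 4.55
eef_pos: [0.4751, 0.1358, 0.0676]
tool_rot: [0.0, 0.331, 0.944, 0.001]
contact_force: [1.7, 5.0, -0.3]
gripper_width: 0.127
grasp_force: 78.2
```

```bash
python3 -c "
from h import *
st(); cam('top'); st(); cam('top'); st()"
```

```text
t4.55 [0.4751 0.1358 0.0676] yaw 141.30 q [ 0.09  0.49 -0.6   2.08  0.43  0.69  0.1 ] F [ 1.66  5.02 -0.29] M [ 1.079 -0.086  0.259] w 0.127 g 78.2
t4.60 [0.4751 0.1358 0.0676] yaw 141.28 q [ 0.09  0.49 -0.6   2.08  0.43  0.69  0.1 ] F [1.19 4.02 0.78] M [ 1.059 -0.071  0.142] w 0.128 g 78.2
t4.65 [0.4751 0.1358 0.0676] yaw 141.27 q [ 0.09  0.49 -0.6   2.08  0.43  0.69  0.1 ] F [1.58 5.5  0.99] M [ 1.069 -0.105  0.224] w 0.124 g 78.2
```

```bash
cat >> h.py <<'E'
def avg(n=10):
    a=[];j=[];F=[];seen=None
    for i in range(n):
        o=bot.get_obs(); a.append(o["torque"]);j.append(o["joint_torque"][4:]);F.append(o["contact_force"]); imaging.read_camera("top")
    a=np.array(a);print("M",a.mean(0).round(3),"sd",a.std(0).round(3),"F",np.mean(F,0).round(2),"j567",np.mean(j,0).round(4),np.std(j,0).round(4)); st()
E
python3 -c "
from h import *
avg(10)"
```

```text
M [ 1.097 -0.081  0.219] sd [0.027 0.024 0.029] F [0.61 5.51 0.36] j567 [ 0.5225  1.2924 -0.212 ] [0.0012 0.0015 0.0039]
t5.15 [0.4751 0.1358 0.0675] yaw 141.27 q [ 0.09  0.49 -0.6   2.08  0.43  0.69  0.1 ] F [0.51 5.16 0.07] M [ 1.118 -0.1    0.2  ] w 0.125 g 78.2
```

Call:
carry_out(targets=[255,0,0,0,-5,255,0,0,0,-5,255,0,0,0,-5,255,0,0,0,-5,255,0,0,0,-5,255,0,0,0,-5,255,0,0,0,0,255,0,0,0,0])

```text
t: 5.95
eef_pos: [0.4757, 0.1363, 0.0675]
tool_rot: [0.0, 0.564, 0.825, 0.002]
contact_force: [3.2, 6.8, -4.4]
gripper_width: 0.124
grasp_force: 78.0
```

```bash
python3 -c "
from h import *
avg(3)"
```

```text
M [ 1.453 -0.553  0.175] sd [0.038 0.045 0.016] F [ 2.88  6.97 -4.42] j567 [ 0.4898  2.0771 -0.2263] [0.0088 0.0005 0.0204]
t6.10 [0.4757 0.1363 0.0675] yaw 111.27 q [-0.01  0.46 -0.48  2.09  0.34  0.66 -0.34] F [ 3.64  7.09 -4.49] M [ 1.466 -0.546  0.166] w 0.127 g 78.0
```

Call:
carry_out(targets=[255,1,1.5,-0.4,-5,255,0,0,0,-5,255,0,0,0,-5,255,0,0,0,-5,255,0,0,0,-5,255,0,0,-0.2,-5,255,0,0,0,0,255,0,0,0,0])

```text
t: 6.9
eef_pos: [0.4768, 0.1367, 0.0672]
tool_rot: [0.0, 0.759, 0.652, 0.001]
contact_force: [3.2, 3.9, 2.6]
gripper_width: 0.126
grasp_force: 79.1
```

```bash
python3 -c "
from h import *
avg(5)"
```

```text
M [ 0.931 -0.541  0.225] sd [0.028 0.029 0.027] F [3.25 3.86 2.25] j567 [ 0.1668  1.509  -0.2173] [0.0122 0.002  0.0136]
t7.15 [0.4768 0.1367 0.0672] yaw 81.32 q [-0.12  0.44 -0.35  2.09  0.25  0.64 -0.79] F [2.27 4.29 1.83] M [ 0.947 -0.547  0.218] w 0.125 g 79.1
```

Still drag only (0.22).

Call:
carry_out(targets=[255,1,1,0,-5,255,0,0,0,-5,255,0,0,0,-5,255,0,0,0,-5,255,0,0,0,-5,255,0,0,-0.2,-5,255,0,0,0,0,255,0,0,0,0])

```text
t: 7.95
eef_pos: [0.4779, 0.1366, 0.067]
tool_rot: [0.001, 0.901, 0.433, 0.001]
contact_force: [4.4, -0.1, 5.7]
gripper_width: 0.125
grasp_force: 79.5
```

```bash
python3 -c "
from h import *
avg(6)"
```

```text
M [-0.015 -0.856  0.277] sd [0.013 0.031 0.035] F [ 4.84 -0.2   5.41] j567 [-0.6781  1.1084 -0.306 ] [0.011  0.0025 0.0049]
t8.25 [0.4779 0.1366 0.067 ] yaw 51.32 q [-0.22  0.43 -0.22  2.1   0.16  0.63 -1.23] F [ 4.45 -0.22  5.68] M [-0.036 -0.846  0.284] w 0.126 g 79.5
```

Call:
carry_out(targets=[255,1,0,0.3,-3,255,0,0,0,-3,255,0,0,0,-2,255,0,0,0,0,255,0,0,0,0,255,0,0,0,0])

```text
t: 8.85
eef_pos: [0.4782, 0.1364, 0.067]
tool_rot: [0.0, 0.93, 0.369, 0.0]
contact_force: [4.3, -1.7, 5.8]
gripper_width: 0.131
grasp_force: 79.4
```

```bash
python3 -c "
from h import *
avg(20)"
```

```text
M [-0.246 -0.758  0.357] sd [0.033 0.025 0.027] F [ 4.22 -1.53  5.3 ] j567 [-0.8319  0.8154 -0.3502] [0.0007 0.0002 0.0002]
t9.85 [0.4782 0.1364 0.067 ] yaw 43.26 q [-0.25  0.43 -0.19  2.1   0.13  0.62 -1.34] F [ 4.48 -1.65  5.17] M [-0.234 -0.762  0.384] w 0.126 g 79.4
```

Torque about 0.35 N m by both sensors. Releasing and rising.

Call:
carry_out(targets=[120,0,0,0,0,0,0,0,0,0,0,0,0,0,0,0,0,0,0,0,0,0,0,20,0,0,0,0,40,0,0,0,0,40,0,0,0,0,40,8,0,0,0,0,8,0,0,0,0,8,0,0,0,0,8,0,0,0,0,8,0,0,0,0,8])

```text
t: 11.15
eef_pos: [0.4771, 0.137, 0.2065]
tool_rot: [-0.0, 0.698, 0.716, -0.0]
contact_force: [-0.5, -0.3, -0.6]
gripper_width: 1.002
grasp_force: 0.0
```

Call:
carry_out(targets=[0,8,-8,0,8,0,8,-8,0,8,0,8,-8,0,8,0,8,-8,0,8,0,8,-8,0,8,0,8,-8,0,8,0,8,-8,0,8,0,8,-8,0,8,0,8,-8,0,8,0,8,-8,0,8,0,8,-8,0,8,0,7,-7,0,8,0,0,0,0,3,0,0,0,0,0,0,0,0,0,0,0,0,0,0,0])

```text
t: 12.75
eef_pos: [0.5724, 0.0424, 0.2067]
tool_rot: [-0.0, -0.088, 0.996, -0.0]
contact_force: [0.5, -0.2, -1.0]
gripper_width: 0.998
grasp_force: 0.0
```

```bash
python3 - <<'E'
from h import *
import pickle
st(); c=cam("wrist"); save(c,"w2.png"); pickle.dump(c,open("w2.pkl","wb")); print(proj(c,[[.5115,.030,.07],[.573,.041,.075],[.476,.135,.096]]))
E
```

```text
t12.75 [0.5724 0.0424 0.2067] yaw -169.89 q [ 0.26  0.39 -0.57  1.8   0.24  1.02  1.35] F [ 0.46 -0.17 -1.02] M [ 0.043 -0.017  0.011] w 0.998 g 0.0
[[321.76273952 124.8310205 ]
 [321.91031434 191.26315241]
 [454.15589918 105.92245033]]
```

View pics/w2.png

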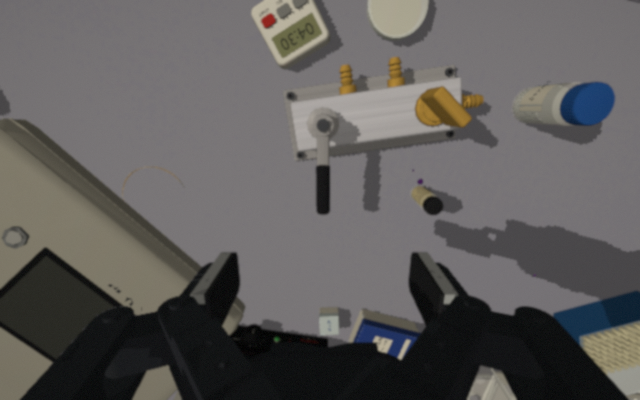

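Wrist view: the sleeve runs from (323,165) to (323,213) and the hub is at (323,124), right where predicted and aligned with the pads. Descending and gripping the lever.

Call:
carry_out(targets=[0,0,-1,-20,0,0,0,0,-35,0,0,0,0,-35,0,0,0,0,-35,0,0,0,0,-20,0,0,0,0,-9,0,0,0,0,0,0,0,0,0,0,0,120,0,0,0,0,255,0,0,0,0,255,0,0,0,0,255,0,0,0,0,255,0,0,0,0,255,0,0,0,0], newtons=30)

```text
t: 14.2
eef_pos: [0.5728, 0.0412, 0.0531]
tool_rot: [0.0, -0.088, 0.996, 0.0]
contact_force: [-0.9, 0.2, 2.9]
gripper_width: 0.154
grasp_force: 34.2
```

```bash
python3 - <<'E'
from h import *
st()
a=np.radians(np.r_[10:-82:-6]); p=np.c_[511.7+62*np.cos(a),30+62*np.sin(a)]; print(np.diff(p,axis=0).round(1).tolist())
E
```

```text
t14.20 [0.5728 0.0412 0.0531] yaw -169.87 q [ 0.19  0.59 -0.48  1.91  0.39  0.74  1.23] F [-0.92  0.22  2.89] M [-0.018  0.145 -0.112] w 0.154 g 34.2
[[0.8, -6.4], [0.1, -6.5], [-0.6, -6.5], [-1.2, -6.4], [-1.9, -6.2], [-2.5, -6.0], [-3.1, -5.7], [-3.7, -5.3], [-4.3, -4.9], [-4.7, -4.4], [-5.2, -3.9], [-5.6, -3.3], [-5.9, -2.7], [-6.1, -2.1], [-6.3, -1.5]]
```

Call:
carry_out(targets=[255,0.8,-6.4,0,-6,255,0.1,-6.5,0,-6,255,-0.6,-6.5,0,-6,255,-1.2,-6.4,0,-6,255,-1.9,-6.2,0,-6,255,-2.5,-6.0,0,-6,255,-3.1,-5.7,0,-6,255,-3.7,-5.3,0,-6,255,-4.3,-4.9,0,-6,255,-4.7,-4.4,0,-6,255,0,0,0,0,255,0,0,0,0])

```text
t: 15.4
eef_pos: [0.5517, -0.0173, 0.0531]
tool_rot: [0.0, 0.42, 0.907, -0.0]
contact_force: [-2.0, -0.9, 5.3]
gripper_width: 0.155
grasp_force: 34.5
```

```bash
python3 -c "
from h import *
st()"
```

```text
t15.40 [ 0.5517 -0.0173  0.0531] yaw 130.31 q [ 0.1   0.52 -0.23  1.98  0.18  0.66  0.46] F [-1.98 -0.92  5.3 ] M [-0.257  0.407  0.031] w 0.155 g 34.5
```

Call:
carry_out(targets=[255,-5.2,-3.9,0,-6,255,-5.6,-3.3,0,-6,255,-5.9,-2.7,0,-6,255,-3.1,-1.1,0,-3,255,-2.0,-0.6,0,-2,255,0,0,0,0,255,0,0,0,0])

```text
t: 16.1
eef_pos: [0.5308, -0.0289, 0.0531]
tool_rot: [0.001, 0.593, 0.805, 0.0]
contact_force: [2.0, -3.1, 4.3]
gripper_width: 0.152
grasp_force: 34.9
```

```bash
python3 -c "
from h import *
avg(3)"
```

```text
M [-0.555 -0.35   0.554] sd [0.034 0.031 0.036] F [ 1.96 -3.12  4.07] j567 [-0.9784  0.3945 -0.5662] [0.0205 0.0741 0.0055]
t16.25 [ 0.5307 -0.029   0.0531] yaw 107.21 q [ 0.04  0.49 -0.13  2.03  0.1   0.62  0.14] F [ 3.21 -2.95  3.97] M [-0.515 -0.494  0.589] w 0.158 g 35.1
```

At the stop. Letting go and rising.

Call:
carry_out(targets=[120,0,0,0,0,0,0,0,0,0,0,0,0,0,0,0,0,0,0,0,0,0,0,20,0,0,0,0,40,0,0,0,0,40,0,0,0,0,40,0,0,0,-40,20,0,0,0,-40,0,0,0,0,-40,0,0,0,0,-40,0,0,0,0,-40,0,0,0,0,0,0,0,0,0,0,0,0])

```text
t: 17.75
eef_pos: [0.5292, -0.2296, 0.2124]
tool_rot: [-0.0, 0.595, 0.804, -0.0]
contact_force: [0.4, 0.8, 0.3]
gripper_width: 1.001
grasp_force: 0.0
```

```bash
python3 - <<'E'
from h import *
st(); c=cam("top"); a=cv2.resize(c["frame"][155:295,235:435],None,fx=4,fy=4,interpolation=cv2.INTER_CUBIC); cv2.imwrite("pics/end.png",a[:,:,::-1])
E
```

```text
t17.75 [ 0.5292 -0.2296  0.2124] yaw 107.00 q [ 0.34  0.34 -0.05  1.81  0.02  0.99  0.58] F [0.36 0.84 0.3 ] M [ 0.065  0.056 -0.009] w 1.001 g 0.0
```

View pics/end.png

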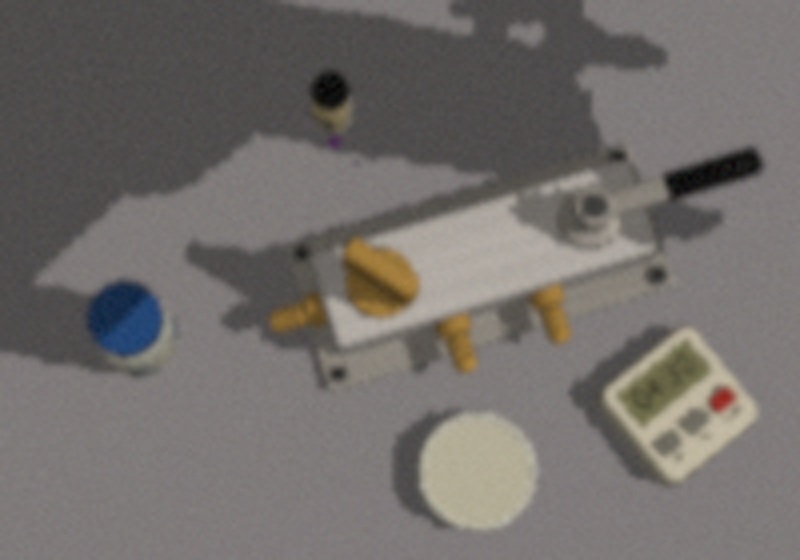

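The lever lies in line with the block (tip at (755,160)), the plug is turned in, and the bystanders have not moved.

```bash
python3 -c "
from h import *
print(bot.hand_in())"
```

```text
the job is handed in; nothing more can be done
None
```

I screwed the plug in to about 0.35 N m, then swung the valve lever to its open stop in line with the block and let go; the bystanders were not moved, and I handed the job in at about 18 s (no verdict was returned).

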